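# Fetch the ink pot from under the shelf with the reacher

## Task

The ink pot with the blue lid has ended up under the low shelf with the clear top. Slide the reacher in under the shelf, squeeze its trigger so that both jaws close on the pot, draw the pot right out in the shut jaws and let it go; then stand the pot upright on the green mat on top of the shelf. Leave the reacher standing on its feet on the table, keep the blue pot from falling over, and do not disturb the red and yellow pots on the shelf.

Things in the scene. Friction and masses are not known exactly. Their poses are not given: they have to be found in the camera images.
- reacher_grip (a point): Middle of the reacher's handle, 65 mm above the table; x along the shaft to the jaws, z up. Two upright plates, 36 mm wide across the shaft, from 35 to 95 mm above the table: black fixed grip behind, orange trigger in front. Outer faces at x = -32 and +32 mm (64 mm apart, 38 mm when fully squeezed). Take both from above, closing along the shaft; stay above the shaft (top at 30 mm).
- reacher_trigger (a joint): Trigger travel in m: 0 released (jaws wide open), 0.026 fully home. Slides towards the fixed grip against a spring of 4 N at the start, 6.6 N at the end; springs back when released. Shuts both jaws together, 0.20 rad per 10 mm. With the blue pot in the jaws it stops at about 0.021 (plates 43 mm apart); squeezed with 20 N, each jaw then presses the pot with about 5 N, which holds it.
- reacher_jaws (a point): Centre of the space between the jaws, where the pot's axis should be when they shut: 210 mm in front of the handle's middle, 30 mm above the table; axes as the reacher. Released, the jaw tips are about 105 mm apart (about 90 mm with the trigger at 0.005), the jaws about 125 mm wide outside, reaching 25 mm beyond this point. Jaws are 47 mm high at most and pivot 55 mm behind this point.
- reacher_jaw_l: Left jaw of the reacher (orange arm, black rubber cupped pad, about 85 mm long). Origin on its pivot, at table level, 155 mm in front of the handle's middle and 20 mm to the left.
- reacher_jaw_r: Right jaw, the mirror image of the left one.
- reacher: The reacher, a litter-picker-like tool of about 0.37 kg that stands on its own feet and slides or is lifted a little. Origin at table level below the handle's middle, x along the shaft to the jaws, z up. Foot 60 mm wide, to x = -58 mm. Centre of mass about 20 mm in front of the origin. Pushing forward bears on the fixed grip; pulling back bears on the trigger, hence squeezes it.
- pot_center (a point): Centre (half-way up) of the loose ink pot with the blue lid: a cylinder 58 mm in diameter, 64 mm high, about 0.11 kg. It starts upright on the table under the shelf.
- pot_blue: The same pot; origin at the centre of its underside, z up.
- low_shelf: Low shelf, fixed to the table, plywood sides and back, clear acrylic top board: 220 mm deep (x), 310 mm wide (y), top at 100 mm, clear height underneath 85 mm. Origin at table level under its centre. Its open front looks along its own -x (edge at x = -110 mm), to the robot's left; closed at the sides (inner faces at y = +/-140 mm) and the back (inner face at x = +95 mm).
- mat_center (a point): Centre of the upper face of the green mat (84 mm along x, 100 mm along y, 2 mm thick) on top of the shelf, near its front edge, 102 mm above the table. Axes as the shelf.
- pot_red: Ink pot with red lid standing at the back of the shelf's top, 60 mm in diameter, 58 mm high, loose; origin at the centre of its underside.
- pot_yellow: Ink pot with yellow lid standing at the back of the shelf's top, 67 mm in diameter, 58 mm high, loose; origin at the centre of its underside.

How it is judged:
By the outcome, as a careful person would: the job done as asked, in the order asked, and still so for the second after the job is handed in, with the robot touching nothing.
It also fails if it takes over 61 s, if anything falls off the work surface, if the arm or the gripper's body presses on something with over 40 N, if the wrist force passes 120 N, or if a joint passes its speed limit or range.

## Robot

A 6-joint arm with a two-finger parallel gripper is mounted at the origin on the work surface; the furniture and walls round the work are solid. World frame = base frame: x ahead of the robot, y to its left, z up, the work surface at z = 0. Lengths are in m, angles in rad, forces in N, time in s.
With the tool pointing down it reaches from about 0.425 to 0.925 m from the base axis. Payload 12.5 kg.
Tool frame: the origin (TCP) lies on the centre line of the jaws, within the pads' length; the fingertips stand bot.tcp_to_tips ahead of it and the grasp point (between the pads) lies 5 mm behind it (bot.tcp_to_tips is the distance from the TCP to the fingertips, in m); z points along the fingers, x is the direction in which the jaws open and shut, and the axes are right-handed (so a half turn about z gives the same grasp; the last joint's range is limited). The gripper opens to 85 mm and grips with 20 to 120 N. Pads are 22 mm wide; open, the fingers measure 114 mm over their backs; the gripper's body (76 mm by 85 mm) begins 54 mm behind the grasp point. The pads swing forward as they close: fully open they stand 13 mm farther back than shut.
Start: joints at [1.096, 0.491, 1.559, -0, 1.092, -0.106], TCP at [0.225, 0.583, 0.245] pointing down, gripper open.
Joint ranges: [-3.1, 3.1], [-0.84, 2.19], [0.05, 2.79], [-1.13, 4.28], [0.06, 2.93], [-2.69, 2.69]. Speed limits (rad/s): [2.22, 2.22, 2.79, 3.14, 3.14, 3.14].

## Interface

Orientations are given as a 3x3 rotation matrix whose columns are the frame's x, y, z axes.
In Python, from bench import bot gives the robot as it stands. Calls block until the motion is done:
- bot.move_ptp(position, orientation): joint-space move of the TCP to a pose.
- bot.move_linear(position, orientation=None, speed=0.15, max_force=None): straight line of the TCP; orientation=None keeps the orientation; speed is the mean speed in m/s. With max_force (N) it stops when the force on the tool has changed by that much, and returns True; else False.
- bot.move_j(angles): joint-space move.
- bot.gripper_to(opening, force=None): finger opening in m; force is the grip in N (None keeps the last); returns when the fingers have stopped.
- bot.hold(seconds).
- bot.inverse_kinematics(position, orientation): joint angles nearest the present ones, or None.
- bot.sense(): the state.
- bot.camera(name): name is "scene" or "top"; returns (picture, depth): 384x512x3 uint8, red, green, blue; 384x512 float32, m along the optical axis (not along the pixel's ray), 0 where there is no reading.
- bot.camera_info(name): a dict with "vfov" (degrees; the focal length in pixels is half the picture's height over the tangent of half this angle, whatever the lens; pixels are square), "cx", "cy" (the principal point, pixels), "extrinsics" (4x4, takes a point from camera to world coordinates). Camera axes: x right, y up, looking along -z (the intrinsics and any distortion apply to the point x, -y, -z); pixel columns grow to the right and rows downward; lengths in m; the calibration is good to about 2 mm. A picture is of the moment at which its call begins. camera_info takes no time and is no camera call.
A pose or a line that the arm cannot do raises bot.PlanningError and nothing moves.
- bot.sign_off(): hands the job in, once; it reports no verdict.
The state is a dict: "clock": time; "qpos": joint angles; "qvel": joint speeds; "joint_efforts": joint torques, N m; "tool_pos": TCP position; "orientation": TCP orientation; "ft_force": force on the tool from outside, world axes, zero at the start; "wrist_torque": the same for the moment, N m; "width": finger opening in m.
Only numpy, scipy, OpenCV 4.12 (cv2) and the standard library are available. Lean on these libraries where they do the work, as an engineer would, in place of code of your own. Each camera call takes 0.05 s, during which the arm holds its last target. There are 200 camera calls.

## Working session

There is one attempt and no reset: what is moved stays moved. The work goes in short steps, each a Python script; the robot and the scene stay as the last script left them, time stands still between calls to the robot, and variables do not carry over. Pictures are saved under pics/ and viewed, about 8 in all and at most 12, crops included, and the job is handed in when it is done.

```bash
mkdir -p pics; ls
python3 - <<'E'
from bench import bot
import cv2,numpy as np
for n in("top","scene"):
    p,d=bot.camera(n); cv2.imwrite(f"pics/{n}0.png",p[:,:,::-1]); np.savez(f"pics/{n}0.npz",p=p,d=d)
    print(n,bot.camera_info(n))
print(bot.sense(),bot.tcp_to_tips)
E
```

```text
pics
top {'vfov': 46.01623048235642, 'cx': 252.51385435576051, 'cy': 190.37892064766345, 'extrinsics': array([[ 0.00822012,  0.99140923, -0.130538  ,  0.38149725],
       [-0.99960962,  0.01163283,  0.02540244, -0.1321701 ],
       [ 0.02670274,  0.13027823,  0.99111783,  1.31368926],
       [ 0.        ,  0.        ,  0.        ,  1.        ]])}
scene {'vfov': 53.12890030567363, 'cx': 255.16786107971114, 'cy': 191.72321630037777, 'extrinsics': array([[ 0.72839558,  0.38877277, -0.56417694, -0.09527312],
       [-0.68500947,  0.3961416 , -0.61141954, -0.82837322],
       [-0.01420931,  0.83182183,  0.55486082,  0.72557419],
       [ 0.        ,  0.        ,  0.        ,  1.        ]])}
{'clock': 0.1, 'qpos': array([ 1.09640443e+00,  4.91481557e-01,  1.55937743e+00,  4.32415455e-05,
        1.09168760e+00, -1.05604476e-01]), 'qvel': array([ 9.63274677e-04, -1.10601352e-05, -1.39692908e-03, -2.59654824e-04,
        1.03990672e-03,  1.13645134e-04]), 'joint_efforts': array([ 2.86333561e-03, -6.19449806e+01, -2.62022674e+01, -5.48160199e-05,
        2.96939550e-03,  7.82873030e-06]), 'tool_pos': array([0.22519471, 0.58283116, 0.244801  ]), 'orientation': array([[ 3.60503030e-01,  9.32757924e-01, -4.69886584e-04],
       [ 9.32757564e-01, -3.60503309e-01, -8.31056312e-04],
       [-9.44570029e-04, -1.38691947e-04, -9.99999544e-01]]), 'ft_force': array([ 0.01496114,  0.33724552, -0.12716337]), 'wrist_torque': array([-0.00834174,  0.04327998, -0.03064989]), 'width': 0.0855368888588607} 0.014
```

View pics/top0.png

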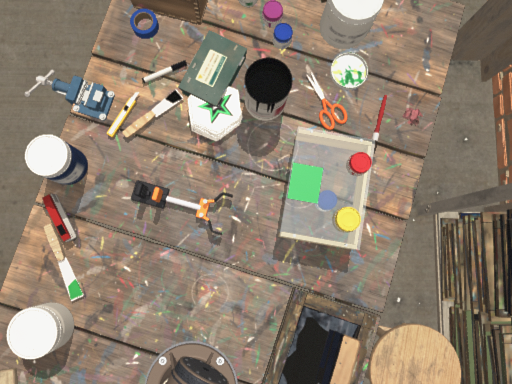

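View pics/scene0.png

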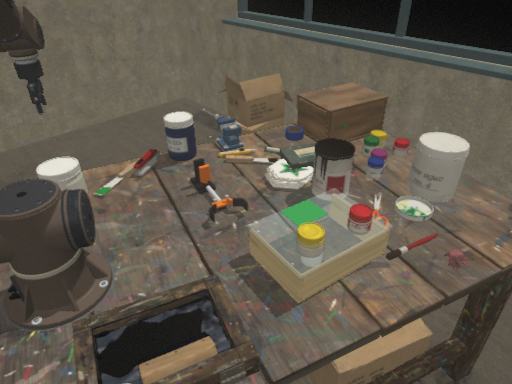

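The top view shows the reacher's handle at about (150,192), pointing right with its jaws at (215,210). The shelf is at (327,187) with its front to the left. The mat is at (306,183), the blue pot shows through the top at (327,200), red is at (360,162) and yellow at (347,218).

```bash
cat > h.py <<'E'
import numpy as np,cv2
from bench import bot
def rays(n):
    I=bot.camera_info(n);E=I["extrinsics"];f=192/np.tan(np.radians(I["vfov"]/2))
    v,u=np.mgrid[:384,:512]
    d=np.stack([(u-I["cx"])/f,-(v-I["cy"])/f,-np.ones(u.shape)],-1)
    return E[:3,3],d@E[:3,:3].T
def cloud(n,d): o,r=rays(n); return o+r*d[...,None]
def plane(n,z): o,r=rays(n); return o+r*((z-o[2])/r[...,2])[...,None]
def proj(n,P):
    I=bot.camera_info(n);E=I["extrinsics"];f=192/np.tan(np.radians(I["vfov"]/2))
    c=(np.asarray(P)-E[:3,3])@E[:3,:3]
    return np.stack([I["cx"]+f*c[...,0]/-c[...,2],I["cy"]+f*c[...,1]/c[...,2]],-1)
def hsv(p): return cv2.cvtColor(p,cv2.COLOR_RGB2HSV)
def mask(p,box,lo,hi):
    m=cv2.inRange(hsv(p),lo,hi)>0; b=np.zeros_like(m); x0,y0,x1,y1=box; b[y0:y1,x0:x1]=1
    return m&b
E
python3 - <<'E'
from h import *
z=np.load("pics/top0.npz");p,d=z["p"],z["d"];C=cloud("top",d)
def rep(n,m,zp):
    Q=plane("top",zp)[m]; r=cv2.minAreaRect(Q[:,:2].astype(np.float32)*1000)
    print(n,m.sum(),"depth med",np.median(C[m],0).round(4),"plane mean",Q.mean(0).round(4),"rect",np.round(r[0],1),np.round(r[1],1),round(r[2],1))
rep("mat",mask(p,(280,150,330,215),(45,120,80),(75,255,255)),.102)
rep("red",mask(p,(340,145,380,180),(170,120,80),(180,255,255))|mask(p,(340,145,380,180),(0,150,80),(6,255,255)),.158)
rep("yel",mask(p,(330,200,370,240),(22,150,100),(35,255,255)),.158)
rep("blue",mask(p,(310,185,340,215),(100,90,60),(130,255,255)),.064)
rep("orange handle",mask(p,(125,170,180,215),(5,170,100),(18,255,255)),.095)
rep("orange jaws",mask(p,(185,185,240,245),(5,170,100),(18,255,255)),.04)
rep("blackhandle",mask(p,(125,170,170,215),(0,0,0),(180,255,45)),.095)
print("blue pix hsv",hsv(p)[200,327],"floor z",C[300,200],C[200,327])
# reacher high points
R=C[170:245,125:245]; 
for lo,hi in((.085,.11),(.036,.06),(.02,.034)):
    s=R[(R[...,2]>lo)&(R[...,2]<hi)]; print(lo,len(s),s.mean(0).round(4),s.min(0).round(4),s.max(0).round(4))
# shelf top: rim points
S=C[110:270,270:385]; m=(abs(S[...,2]-.1)<.008); print("shelf",m.sum(),np.round(cv2.minAreaRect((S[m][:,:2]*1000).astype(np.float32)),1) if 0 else cv2.minAreaRect((S[m][:,:2]*1000).astype(np.float32)))
crop=cv2.resize(p[110:270,120:390],None,fx=2.9,fy=2.9,interpolation=cv2.INTER_CUBIC);cv2.imwrite("pics/c1.png",crop[:,:,::-1])
E
```

```text
mat 1058 depth med [ 0.5636 -0.3056  0.1011] plane mean [ 0.564  -0.3054  0.102 ] rect [ 564.2 -305.6] [81.6 97. ] 80.5
red 350 depth med [ 0.6121 -0.4432  0.1544] plane mean [ 0.6114 -0.4425  0.158 ] rect [ 612.  -442.6] [52.7 53.7] 88.9
yel 255 depth med [ 0.4629 -0.4104  0.1549] plane mean [ 0.4621 -0.4081  0.158 ] rect [ 463.7 -406.9] [59.5 59.5] 89.1
blue 0 depth med [nan nan nan] plane mean [nan nan nan] rect [0. 0.] [0. 0.] 0.0
orange handle 71 depth med [0.5291 0.0955 0.0842] plane mean [0.5266 0.0934 0.095 ] rect [529.3  95. ] [23.1 36.2] 73.8
orange jaws 39 depth med [ 0.5047 -0.0298  0.0238] plane mean [ 0.4983 -0.029   0.04  ] rect [494.9 -23.1] [26.7 47.9] 75.3
blackhandle 100 depth med [0.5369 0.1396 0.0516] plane mean [0.5327 0.1281 0.095 ] rect [518.3 114. ] [81.3 36. ] 51.4
blue pix hsv [111  81 190] floor z [ 0.23914161 -0.01924768 -0.00449673] [ 0.51746691 -0.36573773  0.09938152]
0.085 159 [0.5376 0.1247 0.0924] [0.5134 0.0898 0.0851] [0.5627 0.1577 0.1007]
0.036 207 [ 0.5008 -0.0176  0.0448] [ 0.4247 -0.1068  0.0361] [0.5584 0.1521 0.0598]
0.02 386 [0.5117 0.0252 0.0257] [ 0.4252 -0.098   0.02  ] [0.5572 0.1459 0.0337]
shelf 7939 ((576.056396484375, -331.408935546875), (301.6531066894531, 342.8409729003906), 80.63279724121094)
  return _methods._mean(a, axis=axis, dtype=dtype,
  ret = um.true_divide(
<stdin>:5: RuntimeWarning: Mean of empty slice.
```

View pics/c1.png

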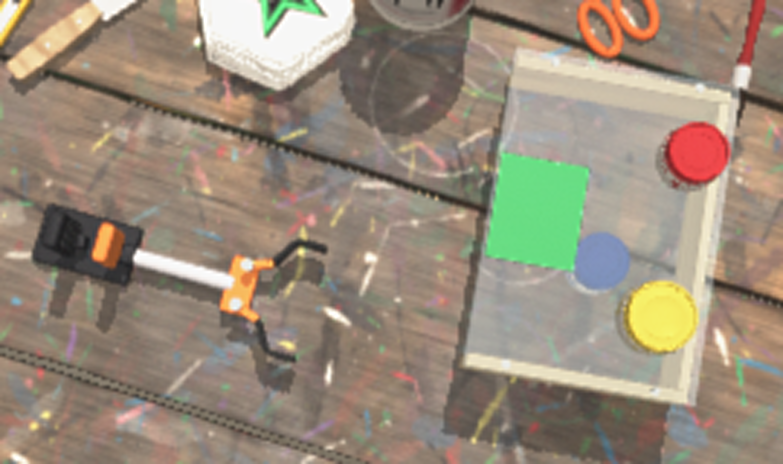

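The crop shows the blue lid centred at about (602,262) in the crop, which is pixel (327.6,200.3) in the full picture, just touching the mat's edge. The reacher is turned about 7° from the shelf's axis. Next I refine both poses.

```bash
cat >> h.py <<'E'
def handle(d,box=(125,170,245,245)):
    C=cloud("top",d); x0,y0,x1,y1=box; R=C[y0:y1,x0:x1].reshape(-1,3)
    return R
E
python3 - <<'E'
from h import *
z=np.load("pics/top0.npz");p,d=z["p"],z["d"];C=cloud("top",d)
m=mask(p,(312,185,345,216),(104,55,120),(122,255,255)); m=cv2.morphologyEx(m.astype(np.uint8),cv2.MORPH_OPEN,np.ones((3,3)))>0
(c,r)=cv2.minEnclosingCircle(np.argwhere(m)[:,::-1].astype(np.float32)); 
P=plane("top",.064)
print("blue",m.sum(),c,r,P[m].mean(0).round(4),P[int(round(c[1])),int(round(c[0]))].round(4))
s=C[(C[...,2]>.08)&(C[...,2]<.11)]
reg=np.zeros(d.shape,bool);reg[170:220,125:180]=1
s=C[reg&(C[...,2]>.085)&(C[...,2]<.105)]
print("plates",cv2.minAreaRect((s[:,:2]*1000).astype(np.float32)))
# shaft: white pixels
w=mask(p,(166,185,205,225),(0,0,170),(180,60,255)); Q=plane("top",.027)[w][:,:2]
print("shaft px",w.sum(),cv2.fitLine(Q.astype(np.float32),cv2.DIST_HUBER,0,.001,.001).ravel())
# jaws points above 30mm
reg[:]=0;reg[180:245,200:245]=1
j=C[reg&(C[...,2]>.03)&(C[...,2]<.055)]; print("jaws",len(j),j.mean(0),cv2.minAreaRect((j[:,:2]*1000).astype(np.float32)))
# shelf edges: mask z~.1 largest component
k=((abs(C[...,2]-.1)<.012)|((C[...,2]>.14)&(C[...,2]<.17))).astype(np.uint8);k[:110]=0;k[:,:275]=0;k[270:]=0;k[:,385:]=0
k=cv2.morphologyEx(k,cv2.MORPH_OPEN,np.ones((5,5)))
n,l,st,_=cv2.connectedComponentsWithStats(k); k=l==1+st[1:,4].argmax()
print("shelf",cv2.minAreaRect((plane("top",.1)[k][:,:2]*1000).astype(np.float32)))
E
```

```text
blue 281 (326.5575866699219, 199.7198944091797) 9.826434135437012 [ 0.5227 -0.3727  0.064 ] [ 0.5214 -0.3725  0.064 ]
plates ((537.5098266601562, 124.08204650878906), (64.42686462402344, 36.391170501708984), 74.26936340332031)
shaft px 221 [0.3041268  0.95263153 0.51283926 0.02896544]
jaws 181 [ 0.4924815  -0.05440146  0.04269291] ((490.19024658203125, -54.785919189453125), (78.18846893310547, 118.20703125), 74.88609313964844)
shelf ((553.0341796875, -367.68182373046875), (219.79550170898438, 309.3250732421875), 80.48749542236328)
```

Positions found:
- **Reacher:** origin (0.5375, 0.124), heading 74.5°+180°.
- **Shelf:** centre (0.553, -0.368), axis 80.5°.
- **Blue pot:** (0.522, -0.373), which is shelf x +0.010, y -0.030.

Next I grasp the handle, lift it slightly, and line it up in front of the opening.

```bash
cat >> h.py <<'E'
def R(a): c,s=np.cos(np.radians(a)),np.sin(np.radians(a)); return np.array([[c,s,0],[s,-c,0],[0,0,-1.]])
A=80.49; S=-np.array([np.cos(np.radians(A)),np.sin(np.radians(A))])   # shelf x axis
Y=np.array([-S[1],S[0]]); SC=np.array([.553,-.3677]); POT=np.array([.522,-.3727])
ZG=.056
def P(xy,z): return np.array([xy[0],xy[1],z])
def snap(name,n="top"):
    p,d=bot.camera(n); np.savez(f"pics/{name}.npz",p=p,d=d); cv2.imwrite(f"pics/{name}.png",p[:,:,::-1]); return p,d
def st(t=""):
    s=bot.sense(); print(t,round(s["clock"],2),s["tool_pos"].round(4),"w",round(s["width"],4),"F",s["ft_force"].round(1),"T",s["wrist_torque"].round(2))
E
python3 - <<'E'
from h import *
o=np.array([.5375,.124])
bot.move_ptp(P(o,.16),R(74.5)); st()
bot.move_linear(P(o,ZG),speed=.12,max_force=15); st("down")
bot.gripper_to(.036,40); st("closed")
bot.move_linear(P(o,ZG+.008),speed=.05); st("lift")
g=POT-S*(.210+.013+.170)
bot.move_linear(P(g,ZG+.008),R(A),speed=.12); st("moved")
bot.move_linear(P(g,ZG+.0005),speed=.04,max_force=8); st("lowered")
p,d=snap("a1")
bot.gripper_to(.059,20); st("open59")
snap("a2"); q,_=snap("a2s","scene")
a=np.load("pics/a2.npz")["p"][100:270,150:390]
a=cv2.resize(a,None,fx=3,fy=3); cv2.imwrite("pics/a2c.png",a[:,:,::-1])
E
```

```text
2.12 [0.5374 0.1247 0.1601] w 0.0855 F [-0.  -0.1 -0.6] T [ 0.03  0.   -0.05]
down 3.14 [0.5378 0.1241 0.0566] w 0.0856 F [0.4 0.  0.1] T [ 0.1  -0.01 -0.03]
closed 3.65 [0.5397 0.1252 0.0584] w 0.0372 F [ 2.3 11.3 16.7] T [ 0.73 -0.15 -0.05]
lift 3.96 [0.5373 0.1239 0.0641] w 0.0369 F [ 0.2  1.2 -3.9] T [ 0.15 -0.06  0.07]
moved 5.11 [0.5866 0.0154 0.0639] w 0.0369 F [ 0.1  0.6 -3.6] T [ 0.09 -0.02 -0.03]
lowered 5.34 [0.587  0.0155 0.0582] w 0.0367 F [-1.3  0.5  4.5] T [-0.98  0.22 -0.08]
open59 5.73 [0.5866 0.0153 0.0576] w 0.0594 F [ 0.6 -0.4 -3.5] T [ 0.07 -0.11 -0.03]
```

View pics/a2c.png

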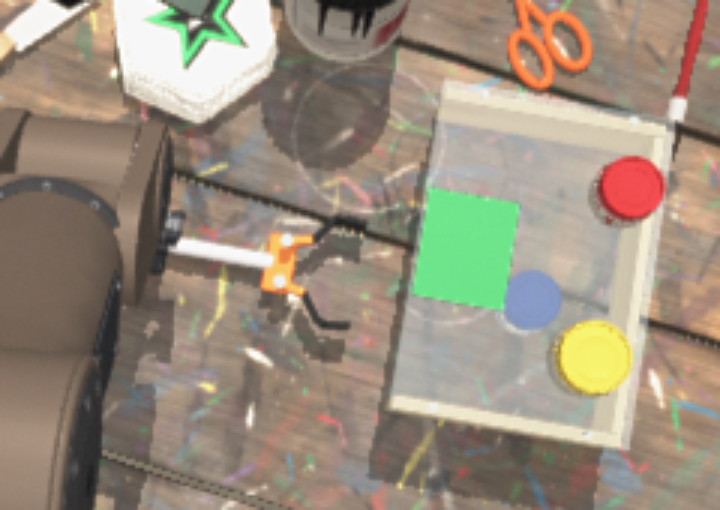

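The reacher now faces the shelf opening along the shelf's axis. Its jaws, at crop (330,270), are open and roughly in line with the blue lid at crop (532,300). I check the alignment numerically, settle the reacher on the table, and go in.

```bash
cat >> h.py <<'E'
def jaws(d,p,lim=None):
    "orange hub block centre and jaw points in shelf coords (x,y)"
    C=cloud("top",d); V=(C[...,:2]-SC)@np.c_[S,Y]
    m=mask(p,(150,140,330,260),(5,150,90),(18,255,255))&(C[...,2]>.015)&(C[...,2]<.06)
    j=(C[...,2]>.036)&(C[...,2]<.056)&(abs(V[...,1]+.03)<.1)&(V[...,0]<-.112)&(V[...,0]>-.35)
    v=V[j]
    print("orange",m.sum(),np.median(V[m],0).round(4),"jaw xmax",v[:,0].max().round(4) if len(v) else None,"ymin/max",v[:,1].min().round(4),v[:,1].max().round(4))
    return V,C,j
E
python3 - <<'E'
from h import *
z=np.load("pics/a2.npz"); V,C,j=jaws(z["d"],z["p"])
w=mask(z["p"],(205,175,242,195),(0,0,170),(180,60,255)); Q=(plane("top",.027)[w][:,:2]-SC)@np.c_[S,Y]
print("shaft",w.sum(),cv2.fitLine(Q.astype(np.float32),cv2.DIST_HUBER,0,.001,.001).ravel())
x=V[j];
for a in np.arange(-.26,-.12,.015):
    k=(x[:,0]>=a)&(x[:,0]<a+.015)
    if k.any(): print(round(a,3),k.sum(),x[k,1].min().round(3),x[k,1].max().round(3), "mid inner", np.sort(x[k,1]).round(3)[[0,-1]].mean().round(4))
t=bot.sense()["tool_pos"]; print("tcp shelf",(t[:2]-SC)@np.c_[S,Y],"pot",(POT-SC)@np.c_[S,Y])
bot.move_linear(P(t[:2],t[2]-.004),speed=.03,max_force=4); st("down")
E
```

```text
orange 75 [-0.2216 -0.0255] jaw xmax -0.1528 ymin/max -0.0853 0.0225
shaft 220 [ 0.9987677   0.04963049 -0.28160286 -0.02940158]
-0.245 1 -0.051 -0.051 mid inner -0.051
-0.23 34 -0.056 -0.006 mid inner -0.031
-0.215 18 -0.06 -0.003 mid inner -0.0315
-0.2 43 -0.08 0.016 mid inner -0.032
-0.185 31 -0.085 0.023 mid inner -0.031
-0.17 29 -0.085 0.021 mid inner -0.032
-0.155 4 -0.083 0.018 mid inner -0.0325
tcp shelf [-0.38314094 -0.03011689] pot [ 0.0100531  -0.02974786]
down 6.04 [0.5873 0.0157 0.0544] w 0.0592 F [1.4 1.7 0.6] T [ 0.26 -0.17 -0.03]
```

Run:
```python
from h import *
t=bot.sense()["tool_pos"]
g=POT-S*.2205+Y*.001
print("stop",bot.move_linear(P(g,.0555),R(A),speed=.07,max_force=8)); st("in")
a,d=snap("b1"); 
a=cv2.resize(a[100:270,150:390],None,fx=3,fy=3); cv2.imwrite("pics/b1c.png",a[:,:,::-1])
```

```text
stop False
in 8.67 [ 0.5594 -0.1553  0.0555] w 0.0592 F [1.3 1.4 0.5] T [ 0.21 -0.06 -0.02]
```

View pics/b1c.png

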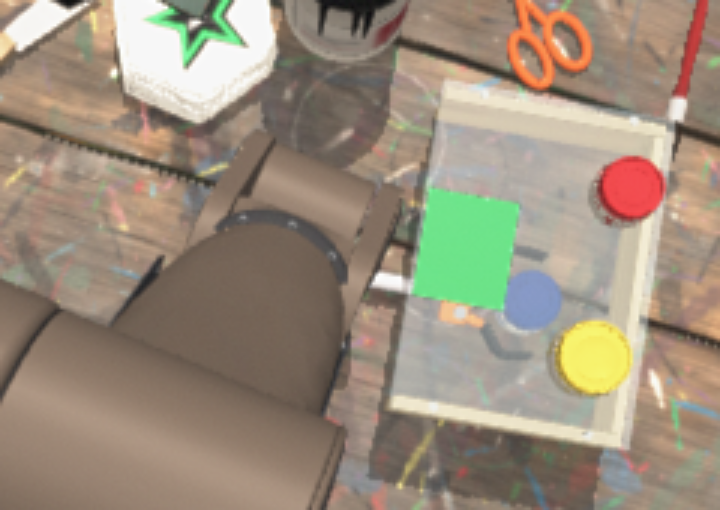

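The jaw tips are at crop (535,253) and (520,355), on either side of the lid at (532,300), and the pot has not been disturbed. Now I squeeze, draw it out and look.

Run:
```python
from h import *
bot.gripper_to(.034,24); st("squeezed")
t=bot.sense()["tool_pos"]
w=bot.sense()["width"]
if .040<w<.047:
    g=t[:2]-S*.03
    bot.move_linear(P(g,t[2]),R(A),speed=.06); st("3cm")
    g=t[:2]-S*.215
    bot.move_linear(P(g,t[2]),R(A),speed=.08); st("out")
a,d=snap("c2"); jaws(d,a)
a=cv2.resize(a[100:270,150:390],None,fx=3,fy=3); cv2.imwrite("pics/c2c.png",a[:,:,::-1])
```

```text
squeezed 9.0 [ 0.5602 -0.1547  0.0567] w 0.0428 F [ 1.4  9.2 12.2] T [ 1.   -0.01  0.06]
3cm 9.67 [ 0.5653 -0.1246  0.0568] w 0.0428 F [0.2 5.  4.3] T [ 0.01 -0.1   0.06]
out 12.12 [0.5958 0.0568 0.0568] w 0.0422 F [-0.2 -3.8  5.6] T [-1.16  0.06 -0.02]
orange 77 [-0.2557 -0.0272] jaw xmax -0.1762 ymin/max -0.0673 0.0089
```

View pics/c2c.png

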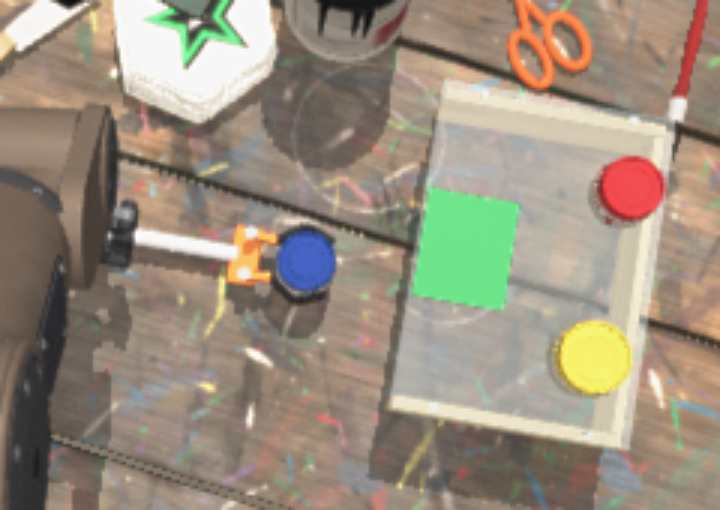

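The pot is fully out, upright in the shut jaws at crop (305,262). I release it, back the reacher away, let go of the handle and look.

Run:
```python
from h import *
bot.gripper_to(.059,20); st("rel"); snap("d0")
t=bot.sense()["tool_pos"]
bot.move_linear(P(t[:2]-S*.02,t[2]-.001),R(A),speed=.04); 
bot.move_linear(P(t[:2]-S*.10,t[2]-.001),R(A),speed=.08); st("back")
bot.gripper_to(.085,20); st("open")
t=bot.sense()["tool_pos"]
bot.move_linear(P(t[:2],.17),speed=.15); st("up")
p,d=snap("d1")
def blue(p,box):
    m=mask(p,box,(104,140,60),(125,255,255)); Q=plane("top",.064)[m]; r=cv2.minEnclosingCircle((Q[:,:2]*1000).astype(np.float32)); print("blue",m.sum(),Q.mean(0).round(4),r)
for n in("c2","d0","d1"): blue(np.load(f"pics/{n}.npz")["p"],(220,160,300,215))
C=cloud("top",d)
a=cv2.resize(p[100:270,110:390],None,fx=2.7,fy=2.7); cv2.imwrite("pics/d1c.png",a[:,:,::-1])
```

```text
rel 12.48 [0.5955 0.0573 0.0564] w 0.0591 F [-0.5 -2.5  0.6] T [-0.36  0.11  0.03]
back 14.33 [0.6118 0.1556 0.0554] w 0.059 F [-1.4 -4.7  4.8] T [-0.77  0.14  0.05]
open 14.72 [0.6119 0.1561 0.0552] w 0.0851 F [-0.1 -0.4  0.3] T [-0.01  0.06  0.02]
up 15.63 [0.6115 0.156  0.1691] w 0.0847 F [-0.4  0.1 -0.3] T [-0.   -0.06 -0.01]
blue 278 [ 0.5575 -0.1617  0.064 ] ((557.5372314453125, -161.3965301513672), 26.63254737854004)
blue 272 [ 0.5569 -0.1611  0.064 ] ((556.9962158203125, -161.2203369140625), 26.088687896728516)
blue 267 [ 0.5565 -0.1613  0.064 ] ((556.6171264648438, -161.3314208984375), 25.8728084564209)
```

View pics/d1c.png

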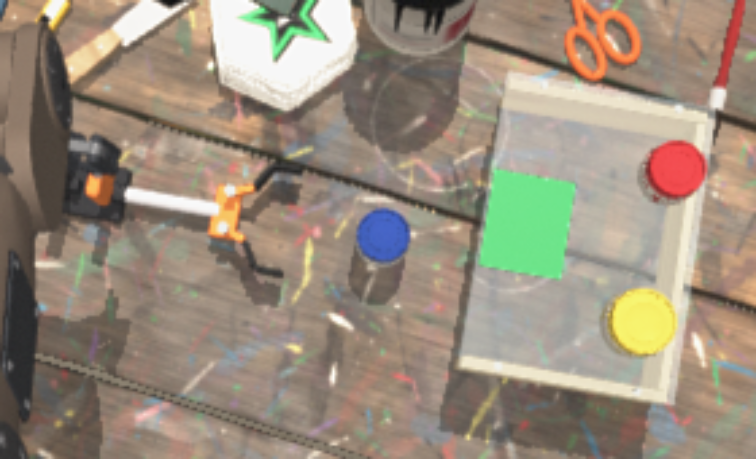

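The pot stands upright at (0.5566, -0.1613), and the reacher stands clear with its jaws open. Next I pick the pot and place it on the mat.

Run:
```python
from h import *
b=np.array([.5566,-.1613]); M=np.array([.564,-.3056])
t=bot.sense()["tool_pos"]
bot.move_linear(P(b,.17),R(A),speed=.2)
print(bot.move_linear(P(b,.036),speed=.1,max_force=8)); st("at pot")
bot.gripper_to(.05,30); st("grip")
z0=bot.sense()["tool_pos"][2]
bot.move_linear(P(b,.2),speed=.12); st("lift")
bot.move_linear(P(M,.2),R(A),speed=.12); st("over")
bot.move_linear(P(M,z0+.115),speed=.1)
print(bot.move_linear(P(M,z0+.100),speed=.03,max_force=4)); st("placed")
snap("e1","scene")
bot.gripper_to(.085,30); st("open")
bot.move_linear(P(M,.26),speed=.1); st("up")
bot.move_ptp(np.array([.225,.583,.245]),R(68.9)); st("away")
p,d=snap("f1"); q,_=snap("f1s","scene")
m=mask(p,(280,150,335,215),(104,140,60),(125,255,255)); Q=plane("top",.166)[m]; v=(Q[:,:2]-SC)@np.c_[S,Y]; print("blue",m.sum(),Q.mean(0),"rel mat",(Q.mean(0)[:2]-M)@np.c_[S,Y], "top z",np.median(cloud("top",d)[m][:,2]))
z=np.load("pics/top0.npz")["p"]
for n,(bx,lo,hi) in dict(red=((340,145,380,180),(170,120,80),(180,255,255)),yel=((330,200,370,240),(22,150,100),(35,255,255))).items():
    print(n,[plane("top",.158)[mask(i,bx,lo,hi)].mean(0).round(4) for i in(z,p)])
a=cv2.resize(p[100:270,110:390],None,fx=2.7,fy=2.7)[:, :]; s=cv2.resize(q[130:330,180:420],None,fx=2.2,fy=2.2)
o=np.zeros((459,756,3),np.uint8);
cv2.imwrite("pics/f1c.png",np.vstack([cv2.resize(p[110:270,110:390],(525,300)),cv2.resize(q[150:300,160:420],(525,300))])[:,:,::-1])
```

```text
False
at pot 18.93 [ 0.5568 -0.1614  0.0366] w 0.0851 F [ 0.8 -0.3  0.4] T [ 0.01 -0.01 -0.02]
grip 19.3 [ 0.5567 -0.1614  0.0365] w 0.0574 F [-1.9 -0.1  5.3] T [-0.    0.24 -0.04]
lift 20.82 [ 0.5564 -0.1612  0.1993] w 0.0578 F [-0.2 -0.  -1.3] T [-0.    0.01  0.09]
over 22.17 [ 0.5641 -0.3049  0.2001] w 0.0577 F [ 1.2 -0.3  0. ] T [-0.02 -0.01  0.02]
True
placed 23.26 [ 0.564  -0.3056  0.1383] w 0.0571 F [-0.9 -0.3  3.3] T [-0.08  0.08 -0.02]
open 23.7 [ 0.5637 -0.3054  0.1378] w 0.0851 F [ 0.4 -1.1  0.7] T [-0.01 -0.01  0.01]
up 25.07 [ 0.5638 -0.3055  0.2593] w 0.085 F [ 0.8 -0.1  0.7] T [-0.05 -0.05  0.02]
away 28.38 [0.2256 0.5828 0.245 ] w 0.0849 F [ 0.  -0.2 -0.9] T [-0.    0.01 -0.03]
blue 329 [ 0.56385872 -0.30523996  0.166     ] rel mat [-0.00033175 -0.00019882] top z 0.1627789687963408
red [array([ 0.612 , -0.4427,  0.158 ]), array([ 0.6117, -0.4424,  0.158 ])]
yel [array([ 0.4621, -0.4081,  0.158 ]), array([ 0.4623, -0.4081,  0.158 ])]
```

View pics/f1c.png

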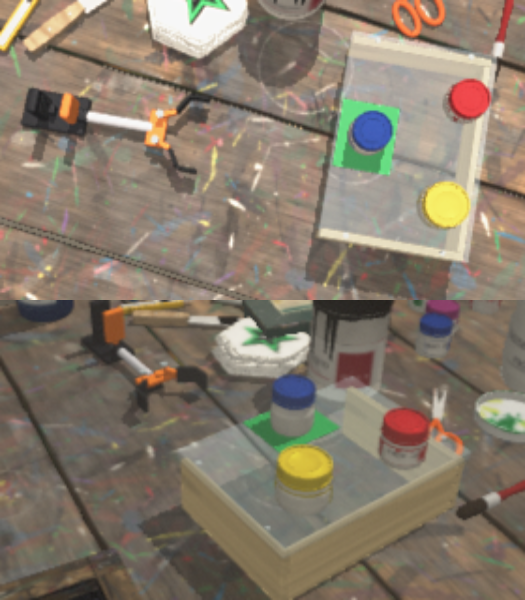

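The blue pot stands upright in the middle of the mat, at (372,131) in the upper half of the picture. The reacher is on its feet with its jaws open, and the red and yellow pots have not moved.

```bash
python3 -c "
from bench import bot
bot.hold(.5);print(bot.sense()['clock'],bot.sign_off())"
```

```text
the job is handed in; nothing more can be done
28.9833 None
```

The job is done and handed in at 29.0 s of the 61 s limit. I carried the reacher, slightly lifted, to the front of the shelf and slid it in. Squeezed at 24 N, both jaws closed on the pot (plates 42.8 mm apart). I drew the pot right out, let it go, backed the reacher off, then picked the pot up and placed it on the green mat.

- **Blue pot:** upright and within 1 mm of the mat centre. The camera put its lid top at 0.163 m, against the 0.166 m I expected. Depth readings on the red and yellow lids were low by about the same amount.
- **Red and yellow pots:** they moved less than 0.5 mm, which is within measurement noise.
- **Reacher:** standing on its feet on the table with its jaws open, and the robot is clear of everything.

No check failed. The largest wrist force I read was about 20 N, while closing on the reacher's handle. I read forces only between moves, so a brief peak during a move could have been missed.

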